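# Spin the engraver's turntable and brake it on its mark

### The job

Flick the turntable's platter with a fingertip (its brass peg is there to push) so that it spins freely, either way round, and let the red mark run past the yellow pointer at least twice. Then brake the spinning platter with a fingertip so that it stops first time with the red mark at the pointer, within about 2 cm along the rim (once the mark has gone by twice, it must not come to rest anywhere else), and take the hand away with the platter staying still. Nothing is lifted: the marble seal stays standing at the platter's centre, and the other things on the bench stay where they are.

Things in the scene. Friction and masses are not known exactly. Their poses are not given: they have to be found in the camera images.
- turntable: engraver's turntable, fixed to the bench: grey round foot, dark steel platter 220 mm across, 14 mm thick, its level upper face 52 mm above the bench. Origin: on the spin axis at bench level, z up; +x points to the yellow pointer, on a brass post just outside the rim (outer side 137 mm from the axis) with its top level with the face. Outside the platter nothing on it stands higher
- platter (a joint): platter angle, rad; grows counter-clockwise seen from above, endless both ways, not wrapped. The mark faces the pointer at 0 and every whole turn (+-6.283, ...); it starts between 0.7 and 5.6. Bearing very free: the platter (some 0.7 kg), flicked to 3 or 4 rad/s, coasts 15 to 30 s and 3 to 7 turns, slowing gradually. A fingertip pressed on the face with a few N stops it at once
- mark (a point): outer end of the red mark, a radial line 34 mm long and 12 mm wide on the platter's upper face; this point lies on the face, 108 mm from the axis, and turns with the platter
- pointer (a point): tip of the small yellow cone on the brass post, 113 mm from the axis, 45 mm above the bench, pointing inward at the rim; it stays still
- peg (a point): top of the brass finger peg, upright on the platter, 14 mm thick, 26 mm tall (top 78 mm above the bench), 50 mm from the axis straight across the axis from the red mark; turns with the platter. Push it sideways to flick the platter. From it outward to the rim the face is plain and free for a fingertip
- seal: marble seal blank, a loose upright cylinder 32 mm across, 30 mm tall, 65 g, standing at the platter's centre inside a brass collar 48 mm across and 5 mm high; its top is 82 mm above the bench. Origin at its underside. It stays there and turns along
- tape: bystander: roll of yellow tape lying flat, 90 mm across, 35 mm high; origin under its centre
- pitch_a: bystander: wooden block 85 mm square with red pitch, 54 mm high; origin under its centre
- pitch_b: bystander: wooden block 80 mm square with red pitch, 54 mm high; origin under its centre
- graver_a: bystander: graver lying on the bench, light wooden handle, 130 mm long, 22 mm thick; origin at the front end of its handle, x along the blade
- graver_b: bystander: graver lying on the bench, dark wooden handle, 130 mm long, 22 mm thick; origin at the front end of its handle, x along the blade
- pen_stand: bystander: steel pen stand, foot 56 mm across, 92 mm tall; origin under its centre
- card_box: bystander: pale wooden box 90 x 70 x 50 mm; origin under its centre
Things that resemble listed ones, but are neither listed nor needed, are in the scene too. What is shaped like the turntable but brown is not meant.

How it is judged:
On the way, in this order (a step that is already met when the one before it is completed fails the run):
1. the platter spins freely (over 1 rad/s), untouched, for 0.2 s ((velocity of joint platter above 1 rad/s or velocity of joint platter below -1 rad/s) and contact force between each of the fingers, the arm and turntable below 0.1 N), for 0.2 s.
2. still spinning untouched, the mark has run past the pointer twice (platter angle over 12.87 or under -6.58 rad) ((value of joint platter above 12.8664 rad or value of joint platter below -6.58319 rad) and (velocity of joint platter above 0.15 rad/s or velocity of joint platter below -0.15 rad/s) and contact force between each of the fingers, the arm and turntable below 0.1 N), for 0.05 s.
3. a finger on the platter has stopped it with the mark within 22 mm of the pointer ((value of joint platter above 12.8664 rad or value of joint platter below -6.58319 rad) and contact force between the fingers and turntable above 0.2 N and horizontal distance between mark and pointer below 0.022 m and velocity of joint platter between -0.1 and 0.1 rad/s), for 0.1 s.
At the end, for the whole second after the job is handed in: the platter is still (under 0.03 rad/s), at least two passes on, with the outer end of the red mark within 22 mm of the pointer's tip (seen from above, about 0.2 rad either side); the seal stands within 12 mm of the platter's centre ((value of joint platter above 12.8664 rad or value of joint platter below -6.58319 rad) and horizontal distance between mark and pointer below 0.022 m and x of seal in the frame of turntable between -0.012 and 0.012 m and y of seal in the frame of turntable between -0.012 and 0.012 m and height (world z) of seal below 0.062 m and angle between seal's own z axis and vertical below 0.3 rad and velocity of joint platter between -0.03 and 0.03 rad/s); the robot touches nothing.
It fails at once if after two passes the platter comes to rest with the mark more than 22 mm from the pointer ((value of joint platter above 12.8664 rad or value of joint platter below -6.58319 rad) and horizontal distance between mark and pointer above 0.022 m and velocity of joint platter between -0.02 and 0.02 rad/s).
It fails at once if the seal is lifted over 10 mm, tipped or moved over 12 mm off the centre (not (x of seal in the frame of turntable between -0.012 and 0.012 m and y of seal in the frame of turntable between -0.012 and 0.012 m and height (world z) of seal below 0.062 m and angle between seal's own z axis and vertical below 0.3 rad)).
It fails at once if a bystander is moved over 20 mm or lifted (distance of any of tape, pitch_a, pitch_b, graver_a, graver_b, pen_stand, card_box from where it was at the start of the episode above 0.02 m).
It also fails if it takes over 54 s, if anything falls off the work surface, if the arm or the gripper's body presses on something with over 40 N, if the wrist force passes 120 N, or if a joint passes its speed limit or range.

### The arm

A 6-joint arm with a two-finger parallel gripper is mounted at the origin on the work surface. World frame = base frame: x ahead of the robot, y to its left, z up, the work surface at z = 0. Lengths are in m, angles in rad, forces in N, time in s.
With the tool pointing down it reaches from about 0.3 to 0.875 m from the base axis. Payload 6.4 kg.
Tool frame: the origin (TCP) lies between the finger pads; the fingertips stand 19 mm ahead of it and the grasp point (between the pads) is the TCP (ctrl.tips_ahead is the z of the fingertips in the tool frame, in m); z points along the fingers, y is the line along which they close (so a half turn about z gives the same grasp; the last joint's range is limited). The gripper opens to 85 mm and grips with 20 to 120 N. Pads are 22 mm wide; open, the fingers measure 114 mm over their backs; the gripper's body (76 mm by 85 mm) begins 54 mm behind the grasp point. The pads swing forward as they close: fully open they stand 13 mm farther back than shut.
Start: joints at [-1.421, 0.181, 1.607, -0, 1.354, -0.206], TCP at [0.2, -0.539, 0.223] pointing down, gripper open.
Joint ranges: [-2.99, 2.99], [-0.89, 2.07], [0.3, 2.58], [-1.14, 4.28], [0, 2.63], [-3.12, 3.12]. Speed limits (rad/s): [2.57, 2.57, 3.01, 3.14, 3.14, 3.14].

### API

Orientations are given as a unit quaternion [w, x, y, z].
In Python, from bench import readout, vision, ctrl gives the robot as it stands.
- The arm moves only by the tool play_rows, never from a script. Its arguments are lists of equal length, an entry for each row: "xyz": the shift along the tool's x, y, z in mm, a list of three; "rot": the turn, a rotation vector about the tool's x, y, z in rad, a list of three; "grip": the opening, from 0 (shut) to 1 (fully open). In form: {"xyz": [[x, y, z], ...], "rot": [[rx, ry, rz], ...], "grip": [grip, ...]}. A call has exactly 10 rows; each row is the pose to reach, as a shift and turn from the pose commanded when the call began, along the tool's axes at that moment; what a row does not reach only later rows make up. A row lasts 1/8 s, in which the tool goes at most 62.5 mm and 10.7 degrees, less where a joint would pass 70% of its speed; a pose out of reach is approached as far as the arm can. A call with a gripper value outside its range is refused whole. The fingers move at their own pace and stop on an object; the grip force is fixed at half the most. Time passes only in rows, so rows that repeat a pose let the fingers close, or fill a call up. It gives the time, the measured TCP pose, the force, the opening and the grip force at its end, in the units of the state.
- readout.get_obs(): the state, without advancing time (a new reading comes with each control period).
- vision.camera(name): name is "scene" or "top" or "wrist"; returns a dict with "color" (420x560x3 uint8, red, green, blue), "depth" (420x560 float32, m along the optical axis (not along the pixel's ray), 0 where there is no reading), "camera_matrix" (3x3 intrinsics, pixels), "k1" (the pictures are not rectified: a ray, as slopes to the right and down, at radius r is drawn at 1 + k1 r^2 times it, then the intrinsics apply), "extrinsics" (4x4, takes a point from camera to world coordinates); the wrist camera has in their place "hand_eye" (4x4, takes a point from camera to tool coordinates, whose origin is the TCP and whose axes are the flange's). Camera axes: x right, y down, z forward; pixel columns grow to the right and rows downward; lengths in m; the calibration is good to about 2 mm. A picture is of the moment at which its call begins: read the wrist's pose just before it.
- ctrl.hand_in(): hands the job in; it is judged then, once.
The state is a dict: "time_s": time; "q": joint angles; "dq": joint speeds; "joint_efforts": joint torques, N m; "eef_pos": TCP position; "eef_rot": TCP orientation; "wrist_force": force on the tool from outside, world axes, zero at the start; "torque": the same for the moment, N m; "opening": opening from 0.0 (shut) to 1.0 (fully open); "grasp_force": force on a finger pad.
Only numpy, scipy, OpenCV 4.12 (cv2) and the standard library are available. Lean on these libraries where they do the work, as an engineer would, in place of code of your own. Each camera call takes 0.05 s, during which the arm holds its last target. There are 200 camera calls.

## Working session

There is one attempt and no reset: what is moved stays moved. The work goes in short steps, Python scripts to look and compute and a tool call to move; the robot and the scene stay as the last step left them, time stands still between calls to the robot, and variables do not carry over. Pictures are saved under pics/ and viewed, at most 10 in all, crops included, and the job is handed in when it is done.

Besides the shell and the picture viewer there is one more tool, called after "Call:" by a JSON object that holds its "name" and its "arguments", one argument or row to a line. play_rows: Moves the arm, as the interface text tells. Its arguments: {"type":"object","properties":{"xyz":{"type":"array","items":{"type":"array","items":{"type":"number"}}},"rot":{"type":"array","items":{"type":"array","items":{"type":"number"}}},"grip":{"type":"array","items":{"type":"number"}}},"required":["xyz","rot","grip"]}

```bash
mkdir -p pics; ls; cat > h.py <<'E'
import numpy as np,cv2
from bench import readout,vision,ctrl
from scipy.spatial.transform import Rotation as R
def T_tool(o):
    q=o["eef_rot"];T=np.eye(4);T[:3,:3]=R.from_quat([q[1],q[2],q[3],q[0]]).as_matrix();T[:3,3]=o["eef_pos"];return T
def shot(name):
    o=readout.get_obs();c=vision.camera(name)
    c["E"]=c["extrinsics"] if "extrinsics" in c else T_tool(o)@c["hand_eye"]
    c["o"]=o;return c
def rays(c,uv):
    K=np.array(c["camera_matrix"]);uv=np.atleast_2d(np.array(uv,float))
    d=cv2.undistortPoints(uv[:,None,:],K,np.array([c["k1"],0,0,0.]))[:,0]
    d=np.c_[d,np.ones(len(d))];E=np.array(c["E"]);return E[:3,3],d@E[:3,:3].T
def plane(c,uv,z):
    p,d=rays(c,uv);return p+d*((z-p[2])/d[:,2])[:,None]
def save(c,n,crop=None,s=1):
    im=c["color"][...,::-1]
    if crop: im=im[crop[1]:crop[3],crop[0]:crop[2]]
    cv2.imwrite("pics/"+n,cv2.resize(im,None,fx=s,fy=s,interpolation=cv2.INTER_CUBIC))
E
python3 - <<'E'
from h import *
import pickle
print(readout.get_obs(), ctrl.tips_ahead)
S=[]
for n in("top","scene"):
    c=shot(n);save(c,n+"0.png",s=1.4);print(n,np.array(c["E"]).round(3).tolist(),np.array(c["camera_matrix"]).tolist(),c["k1"])
    S.append(c)
pickle.dump(S,open("s0.pkl","wb"))
E
```

```text
pics
{'time_s': 0.0, 'q': array([-1.42134091e+00,  1.81560258e-01,  1.60797333e+00,  2.73668520e-05,
        1.35377409e+00, -2.06278089e-01]), 'dq': array([-1.25656752e-03,  2.39117588e-05,  7.29626023e-05,  3.85541761e-04,
       -1.26089224e-03, -5.45794405e-04]), 'joint_efforts': array([-1.53178931e-03, -4.44872761e+01, -3.51342380e+01, -4.48857463e-04,
        9.06704867e-03,  1.30667726e-05]), 'eef_pos': array([ 0.2002142 , -0.53844006,  0.2220901 ]), 'eef_rot': array([-8.56787550e-04,  9.84223529e-01,  1.76927410e-01,  3.77143462e-05]), 'wrist_force': array([ 0.24802914,  0.31727962, -0.06349231]), 'torque': array([-0.01041921, -0.00294645, -0.00184003]), 'grasp_force': 0.0, 'opening': 0.9979710203021113} 0.019
top [[0.002, -0.992, 0.126, 0.387], [-1.0, -0.002, -0.002, 0.009], [0.002, -0.126, -0.992, 1.191], [0.0, 0.0, 0.0, 1.0]] [[483.3118025980263, 0.0, 281.8551848421182], [0.0, 483.3118025980263, 209.04976795623017], [0.0, 0.0, 1.0]] -0.044308125176398656
scene [[-0.572, 0.651, -0.498, 1.127], [0.82, 0.458, -0.343, 0.426], [0.005, -0.605, -0.796, 1.031], [0.0, 0.0, 0.0, 1.0]] [[459.84993143157084, 0.0, 282.9231204120531], [0.0, 459.84993143157084, 212.72624710843203], [0.0, 0.0, 1.0]] -0.07288630773880306
```

View pics/top0.png

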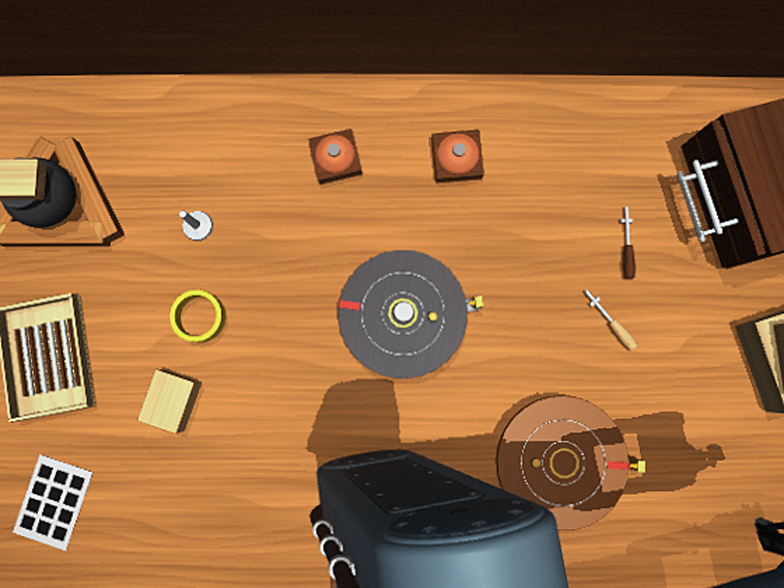

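View pics/scene0.png

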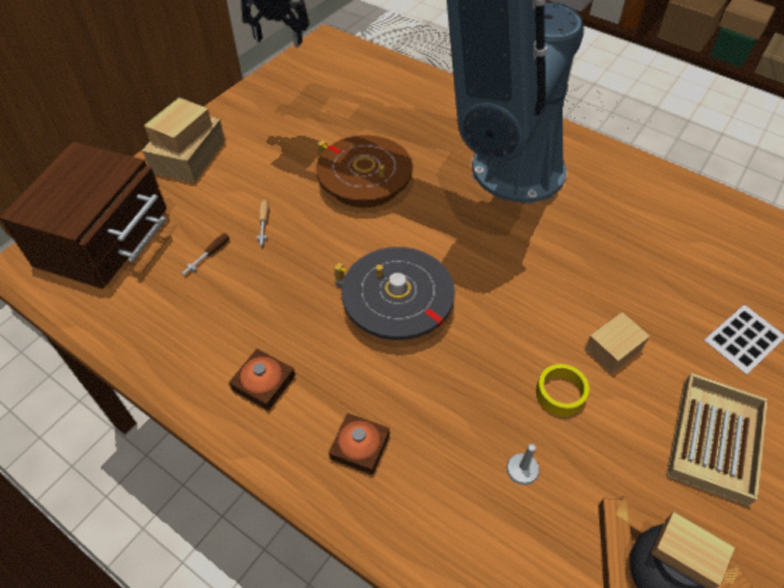

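The top view has two turntables, at display pixels (403,313), dark steel with a seal, and (563,463), brown. The dark steel one with the seal is meant. Its red mark is at (348,306), its peg at (432,316) and its pointer at (478,303).

```bash
cat >> h.py <<'E'
def red(c):
    h=cv2.cvtColor(c["color"],cv2.COLOR_RGB2HSV);return ((h[...,0]<6)|(h[...,0]>174))&(h[...,1]>190)&(h[...,2]>110)
def yel(c):
    h=cv2.cvtColor(c["color"],cv2.COLOR_RGB2HSV);return (h[...,0]>20)&(h[...,0]<34)&(h[...,1]>130)&(h[...,2]>110)
E
python3 - <<'E'
from h import *
import pickle
S=pickle.load(open("s0.pkl","rb"))
c=S[0];save(c,"crop0.png",(225,165,365,285),5)
h=cv2.cvtColor(c["color"],cv2.COLOR_RGB2HSV)
# platter: low saturation dark-> mask
m=((h[...,1]<90)&(h[...,2]<140)).astype(np.uint8);b=np.zeros_like(m);b[170:275,230:345]=1;m*=b
cn=max(cv2.findContours(m,0,1)[0],key=cv2.contourArea)
hull=cv2.convexHull(cn)[:,0]
P=plane(c,hull,.052)[:,:2]
A=np.c_[2*P,np.ones(len(P))];s=np.linalg.lstsq(A,(P**2).sum(1),rcond=None)[0]
print("circle",s[:2],np.sqrt(s[2]+s[:2]@s[:2]))
# better: rim fit via rays onto plane with fixed contour pts
ax=s[:2]
uv=lambda m:np.argwhere(m)[:,::-1]
for nm,c in zip(("top","scene"),S):
    box=np.zeros(c["color"].shape[:2],bool)
    if nm=="top": box[170:275,230:350]=1
    else: box[170:245,235:330]=1
    r=uv(red(c)&box);Q=plane(c,r,.052)[:,:2];
    ctr=Q.mean(0);rr=np.linalg.norm(Q-ax,axis=1)
    print(nm,"red",len(Q),ctr,rr.min(),rr.max(),"dir",np.degrees(np.arctan2(*(ctr-ax)[::-1])))
    n,l,st,ce=cv2.connectedComponentsWithStats((yel(c)&box).astype(np.uint8))
    for i in range(1,n):
        if st[i,4]>4:
            for z in(.045,.057,.078): 
                p=plane(c,[ce[i]],z)[0,:2];print(nm,"yel",ce[i].round(1),st[i,4],z,p.round(4),np.linalg.norm(p-ax).round(4),np.degrees(np.arctan2(*(p-ax)[::-1])).round(1))
E
```

```text
circle [ 0.49669634 -0.00704372] 0.10886107027861634
top red 2 [0.50926771 0.07736145] 0.07643011343985241 0.09441060403664557 dir 81.52859667760593
top yel [338.1 214.6] 18 0.045 [ 0.5186 -0.1277] 0.1226 -79.7
top yel [338.1 214.6] 18 0.057 [ 0.5172 -0.1263] 0.121 -80.3
top yel [338.1 214.6] 18 0.078 [ 0.5148 -0.1238] 0.1181 -81.2
top yel [343.8 214.2] 6 0.045 [ 0.5197 -0.1414] 0.1363 -80.3
top yel [343.8 214.2] 6 0.057 [ 0.5183 -0.1398] 0.1345 -80.8
top yel [343.8 214.2] 6 0.078 [ 0.5158 -0.1371] 0.1314 -81.6
top yel [284.1 215.5] 13 0.045 [0.5163 0.0013] 0.0213 23.2
top yel [284.1 215.5] 13 0.057 [0.5149 0.0014] 0.0201 24.9
top yel [284.1 215.5] 13 0.078 [0.5125 0.0015] 0.018 28.5
top yel [342.4 218.4] 5 0.045 [ 0.5095 -0.1378] 0.1314 -84.4
top yel [342.4 218.4] 5 0.057 [ 0.5082 -0.1363] 0.1298 -84.9
top yel [342.4 218.4] 5 0.078 [ 0.5059 -0.1336] 0.1269 -85.8
top yel [308.9 225.8] 21 0.045 [ 0.4916 -0.0578] 0.051 -95.7
top yel [308.9 225.8] 21 0.057 [ 0.4905 -0.0571] 0.0504 -97.1
top yel [308.9 225.8] 21 0.078 [ 0.4886 -0.0559] 0.0495 -99.4
scene red 42 [0.50738134 0.08516036] 0.07550439196868626 0.10966608044405735 dir 83.38980379034221
scene yel [243.5 191.8] 19 0.045 [ 0.5126 -0.1302] 0.1242 -82.6
scene yel [243.5 191.8] 19 0.057 [ 0.5201 -0.1235] 0.1187 -78.6
scene yel [243.5 191.8] 19 0.078 [ 0.5331 -0.1116] 0.1107 -70.8
scene yel [270.3 191.4] 7 0.045 [ 0.4685 -0.0698] 0.0688 -114.2
scene yel [270.3 191.4] 7 0.057 [ 0.4765 -0.0638] 0.0602 -109.6
scene yel [270.3 191.4] 7 0.078 [ 0.4905 -0.0532] 0.0466 -97.6
scene yel [288.5 208. ] 24 0.045 [0.4877 0.0049] 0.015 127.0
scene yel [288.5 208. ] 24 0.057 [0.4955 0.01  ] 0.0171 94.2
scene yel [288.5 208. ] 24 0.078 [0.5091 0.019 ] 0.0288 64.6
scene yel [277.2 207.3] 18 0.045 [ 0.5032 -0.0214] 0.0158 -65.6
scene yel [277.2 207.3] 18 0.057 [ 0.5108 -0.016 ] 0.0167 -32.3
scene yel [277.2 207.3] 18 0.078 [ 0.5241 -0.0065] 0.0274 1.2
```

View pics/crop0.png

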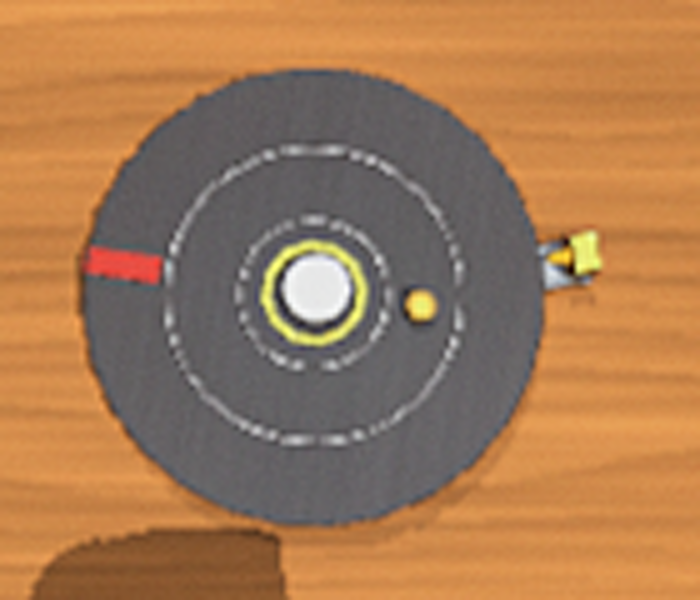

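The enlarged crop confirms the dark steel platter: seal in its collar at the centre, red mark on the left, peg opposite it, yellow pointer on the right. The measured radii are mark 76–110 mm, peg 50 mm and rim 109 mm, which match the sizes given.

I'll bring the shut fingers over the near side of the face first.

Call:
{"name": "play_rows", "arguments": {
  "xyz": [
    [38, -42, 0],
    [77, -85, 0],
    [115, -127, 0],
    [153, -170, 0],
    [192, -212, 0],
    [230, -255, 10],
    [269, -297, 30],
    [307, -340, 60],
    [345, -382, 90],
    [384, -424, 115]
  ],
  "rot": [
    [0, 0, 0.09],
    [0, 0, 0.18],
    [0, 0, 0.27],
    [0, 0, 0.356],
    [0, 0, 0.356],
    [0, 0, 0.356],
    [0, 0, 0.356],
    [0, 0, 0.356],
    [0, 0, 0.356],
    [0, 0, 0.356]
  ],
  "grip": [0, 0, 0, 0, 0, 0, 0, 0, 0, 0]
}}

```text
time_s: 1.35
eef_pos: [0.4114, -0.0092, 0.1087]
eef_rot: [0.0, 1.0, -0.0, 0.0]
wrist_force: [1.2, -0.9, 0.2]
opening: -0.003
grasp_force: 0.0
```

Call:
{"name": "play_rows", "arguments": {
  "xyz": [
    [0, 0, 10],
    [0, 0, 20],
    [0, 0, 28],
    [0, 0, 32],
    [0, 0, 34],
    [0, 0, 35],
    [0, 0, 36],
    [0, 0, 37],
    [0, 0, 37],
    [0, 0, 37]
  ],
  "rot": [
    [0, 0, 0],
    [0, 0, 0],
    [0, 0, 0],
    [0, 0, 0],
    [0, 0, 0],
    [0, 0, 0],
    [0, 0, 0],
    [0, 0, 0],
    [0, 0, 0],
    [0, 0, 0]
  ],
  "grip": [0, 0, 0, 0, 0, 0, 0, 0, 0, 0]
}}

```text
time_s: 2.6
eef_pos: [0.4112, -0.011, 0.0726]
eef_rot: [0.0, 1.0, -0.0, 0.0]
wrist_force: [-0.1, -0.6, 0.3]
opening: 0.001
grasp_force: 0.0
```

```bash
python3 - <<'E'
from h import *
c=shot("scene");save(c,"s1.png",(190,140,360,270),4.5);print(c["o"]["eef_pos"],c["o"]["wrist_force"])
E
```

```text
[ 0.41124257 -0.01100441  0.07258015] [-0.06043232 -0.59215359  0.29100802]
```

View pics/s1.png

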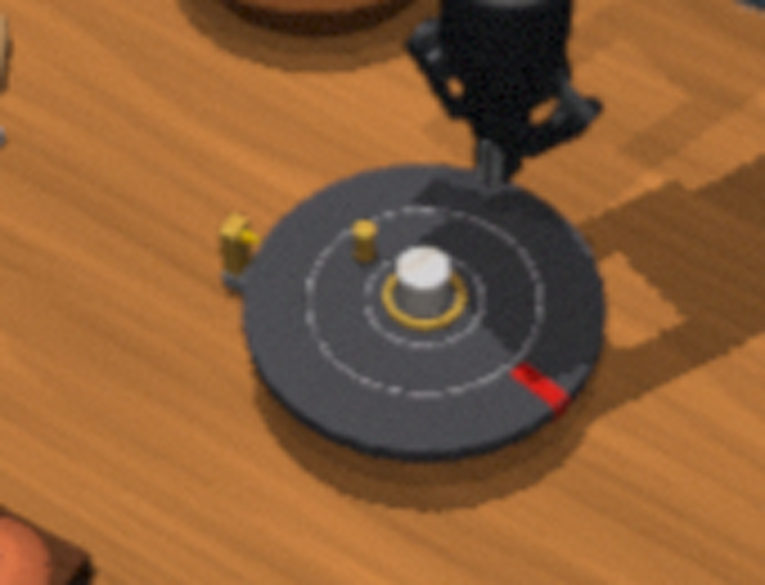

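The fingers hover just above the near face, the shadowed platter and mark are clearly visible, and there is no contact yet. I'll go a little lower.

Call:
{"name": "play_rows", "arguments": {
  "xyz": [
    [0, 0, 1],
    [0, 0, 2],
    [0, 0, 3],
    [0, 0, 3],
    [0, 0, 4],
    [0, 0, 4],
    [0, 0, 4],
    [0, 0, 4],
    [0, 0, 4],
    [0, 0, 4]
  ],
  "rot": [
    [0, 0, 0],
    [0, 0, 0],
    [0, 0, 0],
    [0, 0, 0],
    [0, 0, 0],
    [0, 0, 0],
    [0, 0, 0],
    [0, 0, 0],
    [0, 0, 0],
    [0, 0, 0]
  ],
  "grip": [0, 0, 0, 0, 0, 0, 0, 0, 0, 0]
}}

```text
time_s: 3.9
eef_pos: [0.4112, -0.0111, 0.0686]
eef_rot: [0.0, 1.0, -0.0, 0.0]
wrist_force: [-0.5, -0.9, -0.5]
opening: 0.0
grasp_force: 0.0
```

Call:
{"name": "play_rows", "arguments": {
  "xyz": [
    [0, 0, 1],
    [0, 0, 2],
    [0, 0, 3],
    [0, 0, 4],
    [0, 0, 4],
    [0, 0, 4],
    [0, 0, 4],
    [0, 0, 4],
    [0, 0, 4],
    [0, 0, 4]
  ],
  "rot": [
    [0, 0, 0],
    [0, 0, 0],
    [0, 0, 0],
    [0, 0, 0],
    [0, 0, 0],
    [0, 0, 0],
    [0, 0, 0],
    [0, 0, 0],
    [0, 0, 0],
    [0, 0, 0]
  ],
  "grip": [0, 0, 0, 0, 0, 0, 0, 0, 0, 0]
}}

```text
time_s: 5.15
eef_pos: [0.4112, -0.0111, 0.0646]
eef_rot: [-0.0, 1.0, -0.0, 0.0]
wrist_force: [0.6, -0.5, 0.2]
opening: -0.003
grasp_force: 0.0
```

```bash
python3 - <<'E'
from h import *
c=shot("scene");save(c,"s2.png",(250,140,350,215),8)
E=np.linalg.inv(c["E"]);
for p in([.411,-.011,.0456],[.411,-.011,.052],[.4967,-.007,.082],[.389,-.011,.052]):
    q=(E@np.r_[p,1])[:3];uv=cv2.projectPoints(q[None],np.zeros(3),np.zeros(3),np.array(c["camera_matrix"]),np.array([c["k1"],0,0,0.]))[0][0,0]
    print(p,uv,(uv-[250,140])*8)
# depth: heights of points near finger
D=c["depth"];
vv,uu=np.mgrid[160:190,285:320];_,d=rays(c,np.c_[uu.ravel(),vv.ravel()])
o,_=rays(c,[[0,0]]);P=o+d*D[160:190,285:320].ravel()[:,None]
k=(P[:,0]<.44)&(P[:,0]>.38)&(abs(P[:,1]+.011)<.03)&(P[:,2]>.035)
for u,v,p in zip(uu.ravel()[k][::4],vv.ravel()[k][::4],P[k][::4].round(4)): print(u,v,p)
E
```

```text
[0.411, -0.011, 0.0456] [299.24793209 187.69732985] [393.98345673 381.57863877]
[0.411, -0.011, 0.052] [299.32382664 186.21531582] [394.59061309 369.72252657]
[0.4967, -0.007, 0.082] [283.02896181 199.63784161] [264.23169449 477.10273288]
[0.389, -0.011, 0.052] [303.64349098 181.36665507] [429.14792786 330.93324059]
292 160 [ 0.4259 -0.0283  0.1598]
296 160 [ 0.4242 -0.0171  0.1651]
300 160 [ 0.4298 -0.0015  0.1793]
304 160 [0.4236 0.0067 0.1789]
308 160 [0.4206 0.0167 0.1824]
295 161 [ 0.4274 -0.018   0.1635]
299 161 [ 0.4299 -0.0043  0.174 ]
303 161 [0.4283 0.0067 0.1793]
307 161 [0.4205 0.0139 0.177 ]
293 162 [ 0.4273 -0.0241  0.156 ]
297 162 [ 0.4214 -0.0155  0.1562]
301 162 [0.4308 0.0024 0.1751]
305 162 [0.4217 0.0089 0.1712]
289 163 [ 0.4228 -0.0396  0.1389]
293 163 [ 0.4264 -0.0246  0.1511]
297 163 [ 0.4203 -0.0161  0.1511]
301 163 [0.4282 0.001  0.1683]
305 163 [0.4223 0.0094 0.1684]
289 164 [ 0.4236 -0.039   0.1361]
293 164 [ 0.4268 -0.0243  0.1478]
297 164 [ 0.418  -0.0174  0.1445]
301 164 [0.4281 0.0011 0.1645]
305 164 [0.4191 0.0077 0.1608]
289 165 [ 0.4219 -0.04    0.13
[... 2971 characters left out ...]
1  0.0525]
306 186 [0.4011 0.0047 0.0541]
310 186 [0.3939 0.0135 0.0531]
286 187 [ 0.4339 -0.0405  0.0507]
290 187 [ 0.4292 -0.0302  0.0531]
294 187 [ 0.4234 -0.0206  0.054 ]
298 187 [ 0.4181 -0.0109  0.0555]
302 187 [ 0.409  -0.0034  0.0518]
306 187 [0.402  0.0055 0.0511]
310 187 [0.3944 0.014  0.0496]
289 188 [ 0.4331 -0.0308  0.0521]
293 188 [ 0.426  -0.0222  0.0512]
297 188 [ 0.4226 -0.0112  0.0553]
301 188 [ 0.4152 -0.0027  0.0539]
305 188 [0.4078 0.0058 0.0526]
309 188 [0.403  0.0159 0.0549]
289 189 [ 0.4339 -0.0302  0.049 ]
293 189 [ 0.4322 -0.0181  0.0557]
297 189 [ 0.4251 -0.0095  0.0547]
301 189 [ 0.4158 -0.0021  0.0506]
305 189 [0.4108 0.0078 0.0526]
309 189 [0.4064 0.0181 0.0554]
```

View pics/s2.png

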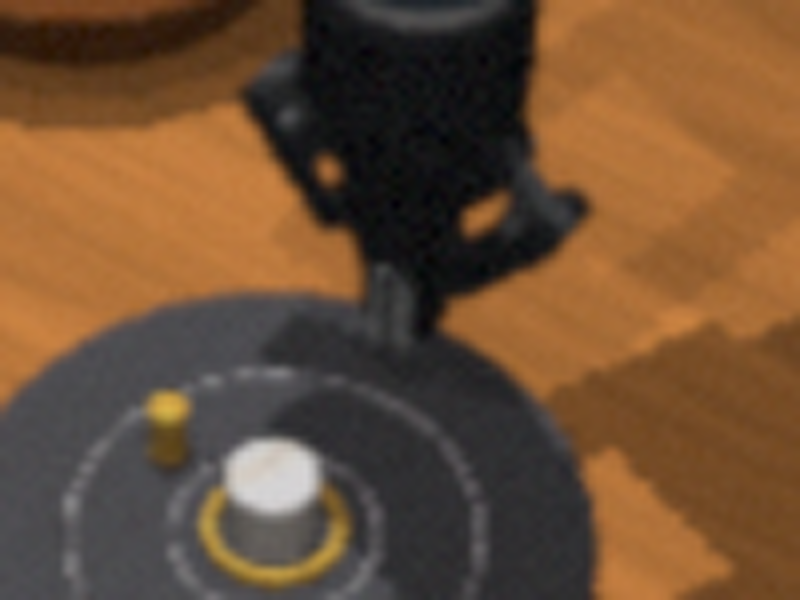

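Call:
{"name": "play_rows", "arguments": {
  "xyz": [
    [0, 0, 1],
    [0, 0, 2],
    [0, 0, 3],
    [0, 0, 4],
    [0, 0, 5],
    [0, 0, 6],
    [0, 0, 6],
    [0, 0, 6],
    [0, 0, 6],
    [0, 0, 6]
  ],
  "rot": [
    [0, 0, 0],
    [0, 0, 0],
    [0, 0, 0],
    [0, 0, 0],
    [0, 0, 0],
    [0, 0, 0],
    [0, 0, 0],
    [0, 0, 0],
    [0, 0, 0],
    [0, 0, 0]
  ],
  "grip": [0, 0, 0, 0, 0, 0, 0, 0, 0, 0]
}}

```text
time_s: 6.45
eef_pos: [0.4113, -0.0111, 0.0586]
eef_rot: [0.0, 1.0, -0.0, 0.0]
wrist_force: [0.8, -0.0, 0.6]
opening: -0.005
grasp_force: 0.0
```

```bash
python3 - <<'E'
from h import *
o=readout.get_obs();print(o["eef_pos"],o["joint_efforts"],o["q"])
c=shot("top")
D=c["depth"];E=np.linalg.inv(c["E"])
c2=shot("wrist");save(c2,"w.png");print(np.array(c2["hand_eye"]).round(3).tolist())
D=c2["depth"];o_,d=rays(c2,np.argwhere(D>=0)[:,::-1]);P=o_+d*D.ravel()[:,None]
he=np.linalg.inv(T_tool(o));L=P@he[:3,:3].T+he[:3,3]
k=(abs(L[:,0])<.02)&(abs(L[:,1])<.02)&(D.ravel()>0);Z=L[k,2]
print(np.histogram(Z,bins=np.arange(-.06,.06,.004)))
E
```

```text
[ 0.41127098 -0.01107465  0.05860308] [-2.31285172e-03 -2.96313536e+01 -2.70492518e+01 -2.09645968e-04
  1.84914129e-04 -3.47971832e-05] [-3.17307363e-01  4.98842277e-02  2.13207073e+00 -5.02451755e-06
  9.59517555e-01  1.25373434e+00]
[[-0.001, -0.953, -0.302, 0.078], [1.0, -0.001, -0.001, -0.0], [0.001, -0.302, 0.953, -0.151], [0.0, 0.0, 0.0, 1.0]]
(array([1132,  968,  423,  651,  224,  367,  354,  331,  284,  274,  233,
        127,    4,    0,    0,    0, 3344,    8,    0,    0,    0,    0,
          0,    0,    0,    0,    0,    0,    0]), array([-6.00000000e-02, -5.60000000e-02, -5.20000000e-02, -4.80000000e-02,
       -4.40000000e-02, -4.00000000e-02, -3.60000000e-02, -3.20000000e-02,
       -2.80000000e-02, -2.40000000e-02, -2.00000000e-02, -1.60000000e-02,
       -1.20000000e-02, -8.00000000e-03, -4.00000000e-03,  5.55111512e-17,
        4.00000000e-03,  8.00000000e-03,  1.20000000e-02,  1.60000000e-02,
        2.00000000e-02,  2.40000000e-02,  2.80000000e-02,  3.20000000e-02,
        3.60000000e-02,  4.00000000e-02,  4.40000000e-02,  4.80000000e-02,
        5.20000000e-02,  5.60000000e-02]))
```

View pics/w.png

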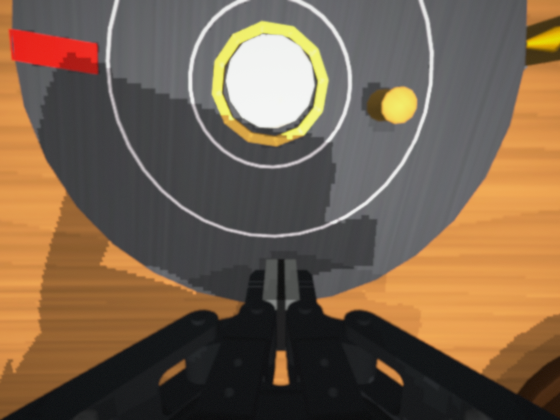

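The wrist view shows the whole platter: mark at (55,50), peg at (398,105), pointer tip at (528,43), fingertip at (281,262). Both depth views put the real fingertips about 13 mm behind the TCP, so contact should come near TCP z 0.039.

Call:
{"name": "play_rows", "arguments": {
  "xyz": [
    [0, 0, 6],
    [0, 0, 10],
    [0, 0, 13],
    [0, 0, 15],
    [0, 0, 16],
    [0, 0, 17],
    [0, 0, 18],
    [0, 0, 19],
    [0, 0, 19],
    [0, 0, 19]
  ],
  "rot": [
    [0, 0, 0],
    [0, 0, 0],
    [0, 0, 0],
    [0, 0, 0],
    [0, 0, 0],
    [0, 0, 0],
    [0, 0, 0],
    [0, 0, 0],
    [0, 0, 0],
    [0, 0, 0]
  ],
  "grip": [0, 0, 0, 0, 0, 0, 0, 0, 0, 0]
}}

```text
time_s: 7.8
eef_pos: [0.4112, -0.0122, 0.0434]
eef_rot: [0.001, 1.0, 0.001, -0.001]
wrist_force: [-24.3, -0.4, 57.3]
opening: -0.001
grasp_force: 28.9
```

```bash
python3 - <<'E'
from h import *
o=readout.get_obs();print(o["eef_pos"],o["wrist_force"])
c2=shot("wrist")
D=c2["depth"];o_,d=rays(c2,np.argwhere(D>=0)[:,::-1]);P=o_+d*D.ravel()[:,None]
he=np.linalg.inv(T_tool(o));L=P@he[:3,:3].T+he[:3,3]
k=(abs(L[:,0])<.03)&(abs(L[:,1])<.015)&(D.ravel()>0)&(P[:,2]>.0545);Z=P[k]
b=Z[np.argsort(Z[:,2])][:200:10];print(b.round(4))
E
```

```text
[ 0.41124981 -0.01215009  0.04335369] [-24.33247573  -0.43810718  57.28182045]
[[ 0.422  -0.0052  0.0548]
 [ 0.4225 -0.0148  0.0559]
 [ 0.4227 -0.0161  0.0563]
 [ 0.4229 -0.0179  0.0566]
 [ 0.4226 -0.017   0.0571]
 [ 0.4228 -0.0174  0.0574]
 [ 0.423  -0.0103  0.0579]
 [ 0.4227 -0.0094  0.0582]
 [ 0.4227 -0.0058  0.0584]
 [ 0.4184 -0.0237  0.0586]
 [ 0.423  -0.0112  0.0588]
 [ 0.4182 -0.0192  0.0592]
 [ 0.4227 -0.0174  0.0593]
 [ 0.4184 -0.0018  0.0595]
 [ 0.419  -0.0036  0.0597]
 [ 0.4225 -0.0063  0.0599]
 [ 0.4187 -0.0014  0.0601]
 [ 0.4227 -0.0165  0.0602]
 [ 0.4188 -0.0209  0.0603]
 [ 0.4228 -0.0059  0.0605]]
```

```bash
cat >> h.py <<'E'
AX=np.array([.4967,-.007])
def big(m,c,z,rlo,rhi,ax=None):
    ax=AX if ax is None else ax
    uv=np.argwhere(m)[:,::-1]
    if len(uv)==0: return np.zeros((0,2))
    Q=plane(c,uv,z)[:,:2];r=np.linalg.norm(Q-ax,axis=1);return Q[(r>rlo)&(r<rhi)]
def ang(v): return np.arctan2(v[1],v[0])
E
python3 - <<'E'
from h import *
c=shot("wrist")
y=yel(c)
# collar -> axis
Q=big(y,c,.057,.015,.030);cc,rr=cv2.minEnclosingCircle(Q.astype(np.float32)*1000);print("collar",len(Q),cc,rr)
# rim fit
g=cv2.cvtColor(c["color"],cv2.COLOR_RGB2HSV);m=((g[...,1]<90)).astype(np.uint8);m[200:]=0
cn=max(cv2.findContours(m,0,1)[0],key=cv2.contourArea)[:,0];cn=cn[(cn[:,1]>3)&(cn[:,1]<196)&(cn[:,0]>3)&(cn[:,0]<556)]
P=plane(c,cn,.052)[:,:2];
for _ in range(4):
    s=np.linalg.lstsq(np.c_[2*P,np.ones(len(P))],(P**2).sum(1),rcond=None)[0];R0=np.sqrt(s[2]+s[:2]@s[:2]);e=abs(np.linalg.norm(P-s[:2],axis=1)-R0);P=P[e<max(.0015,e.mean()*1.5)]
print("rim",s[:2],R0,len(P))
for ax in(AX,s[:2]):
    for z in (.045,):
        Q=big(y,c,z,.108,.15,ax);tip=Q[np.argmin(np.linalg.norm(Q-ax,axis=1))];k=np.linalg.norm(Q-ax,axis=1)<.122
        print("pointer",len(Q),tip,np.linalg.norm(tip-ax),ang(tip-ax),ang(Q.mean(0)-ax),ang(Q[k].mean(0)-ax))
    Q=big(red(c),c,.052,.06,.115,ax);print("red",len(Q),Q.mean(0),ang(Q.mean(0)-ax))
    Q=big(y,c,.078,.040,.06,ax);print("peg",len(Q),Q.mean(0),ang(Q.mean(0)-ax))
E
```

```text
collar 2481 (496.36126708984375, -6.155247688293457) 24.376102447509766
rim [ 0.49582518 -0.01314204] 0.10166954178648857 204
pointer 89 [ 0.51496041 -0.11872055] 0.11320302416534468 -1.4087817004421412 -1.4190823893275433 -1.4190823893275433
red 2463 [0.50829537 0.08109055] 1.4399186654057345
peg 1175 [ 0.48948701 -0.05498988] -1.7199818402569687
pointer 72 [ 0.5156516  -0.11931101] 0.10800434066296714 -1.3861788309649783 -1.4028698822302006 -1.4028698822302006
red 2463 [0.50829537 0.08109055] 1.4392267404687034
peg 877 [ 0.48930395 -0.05633175] -1.7206547169949822
```

Call:
{"name": "play_rows", "arguments": {
  "xyz": [
    [0, 0, -15],
    [0, 0, -40],
    [20, 10, -70],
    [60, 25, -70],
    [110, 40, -70],
    [149, 49, -70],
    [149, 49, -60],
    [149, 49, -40],
    [149, 49, -14],
    [149, 49, -14]
  ],
  "rot": [
    [0, 0, 0],
    [0, 0, 0],
    [0, 0, 0],
    [0, 0, 0],
    [0, 0, 0],
    [0, 0, 0],
    [0, 0, 0],
    [0, 0, 0],
    [0, 0, 0],
    [0, 0, 0]
  ],
  "grip": [0, 0, 0, 0, 0, 0, 0, 0, 0, 0]
}}

```text
time_s: 9.15
eef_pos: [0.5569, -0.0589, 0.0509]
eef_rot: [-0.001, 1.0, -0.0, -0.003]
wrist_force: [0.1, -0.4, 0.1]
opening: 0.0
grasp_force: 0.0
```

```bash
python3 - <<'E'
from h import *
c=shot("scene");print(c["o"]["eef_pos"],c["o"]["wrist_force"])
Q=big(red(c),c,.052,.06,.12);print("red",len(Q),Q.mean(0),ang(Q.mean(0)-AX))
Q=big(yel(c),c,.078,.035,.07);print("peg",len(Q),Q.mean(0) if len(Q) else 0)
E
```

```text
[ 0.5568901  -0.05894997  0.05089987] [ 0.10960498 -0.42992839  0.13666913]
red 43 [0.51604525 0.08385531] 1.361005599384743
peg 9 [ 0.51779857 -0.00074207]
```

Call:
{"name": "play_rows", "arguments": {
  "xyz": [
    [-10, 0, 0],
    [-34, 0, 0],
    [-60, 0, 0],
    [-86, 0, 0],
    [-92, 0, -5],
    [-94, 0, -25],
    [-100, -5, -45],
    [-120, -20, -45],
    [-140, -40, -40],
    [-149, -49, -30]
  ],
  "rot": [
    [0, 0, 0],
    [0, 0, 0],
    [0, 0, 0],
    [0, 0, 0],
    [0, 0, 0],
    [0, 0, 0],
    [0, 0, 0],
    [0, 0, 0],
    [0, 0, 0],
    [0, 0, 0]
  ],
  "grip": [0, 0, 0, 0, 0, 0, 0, 0, 0, 0]
}}

```text
time_s: 10.45
eef_pos: [0.4116, -0.0106, 0.0844]
eef_rot: [0.0, 1.0, 0.0, 0.001]
wrist_force: [-0.6, 0.1, -0.1]
opening: -0.003
grasp_force: 0.0
```

```bash
cat >> h.py <<'E'
AX=np.array([.4964,-.0065]);PT=-1.415
def track(n,cam="wrist"):
    t=[];a=[]
    for _ in range(n):
        c=shot(cam);Q=big(red(c),c,.052,.06,.12)
        Y=big(yel(c),c,.078,.04,.06)
        if len(Q)>=15: t.append(c["o"]["time_s"]);a.append(ang(Q.mean(0)-AX)-PT)
        else: print("lost",c["o"]["time_s"],len(Q),len(Y))
    a=np.unwrap(a);return np.array(t),a
E
python3 - <<'E'
from h import *
print(readout.get_obs()["eef_pos"])
t,a=track(6,"scene");print(t,a.round(3));print(np.polyfit(t-t[-1],a,1))
E
```

```text
[ 0.41164331 -0.01064091  0.08438358]
[10.45 10.5  10.55 10.6  10.65 10.7 ] [-1.145 -1.352 -1.553 -1.766 -1.964 -2.165]
[-4.08756077 -2.16836712]
```

Call:
{"name": "play_rows", "arguments": {
  "xyz": [
    [0, 0, 10],
    [0, 0, 20],
    [0, 0, 28],
    [0, 0, 32],
    [0, 0, 32],
    [0, 0, 32],
    [0, 0, 32],
    [0, 0, 32],
    [0, 0, 32],
    [0, 0, 32]
  ],
  "rot": [
    [0, 0, 0],
    [0, 0, 0],
    [0, 0, 0],
    [0, 0, 0],
    [0, 0, 0],
    [0, 0, 0],
    [0, 0, 0],
    [0, 0, 0],
    [0, 0, 0],
    [0, 0, 0]
  ],
  "grip": [0, 0, 0, 0, 0, 0, 0, 0, 0, 0]
}}

```text
time_s: 12.0
eef_pos: [0.4112, -0.0111, 0.0516]
eef_rot: [0.0, 1.0, -0.0, 0.0]
wrist_force: [0.1, -0.0, -0.4]
opening: 0.002
grasp_force: 0.0
```

Call:
{"name": "play_rows", "arguments": {
  "xyz": [
    [0, 0, 0],
    [0, 0, 0],
    [0, 0, 0],
    [0, 0, 0],
    [0, 0, 0],
    [0, 0, 0],
    [0, 0, 0],
    [0, 0, 0],
    [0, 0, 0],
    [0, 0, 0]
  ],
  "rot": [
    [0, 0, 0],
    [0, 0, 0],
    [0, 0, 0],
    [0, 0, 0],
    [0, 0, 0],
    [0, 0, 0],
    [0, 0, 0],
    [0, 0, 0],
    [0, 0, 0],
    [0, 0, 0]
  ],
  "grip": [0, 0, 0, 0, 0, 0, 0, 0, 0, 0]
}}

```text
time_s: 13.25
eef_pos: [0.4112, -0.011, 0.0516]
eef_rot: [-0.0, 1.0, -0.0, 0.0]
wrist_force: [0.5, -0.0, 0.6]
opening: -0.002
grasp_force: 0.0
```

```bash
python3 - <<'E'
from h import *
print(readout.get_obs()["eef_pos"])
t,a=track(5,"scene");print(t,a.round(3));print(np.polyfit(t-t[-1],a,1))
E
```

```text
[ 0.41123032 -0.011031    0.05156907]
[13.25 13.3  13.35 13.4  13.45] [0.81  0.643 0.472 0.303 0.138]
[-3.369442    0.13630885]
```

Call:
{"name": "play_rows", "arguments": {
  "xyz": [
    [0, 0, 0],
    [0, 0, 0],
    [0, 0, 0],
    [0, 0, 0],
    [0, 0, 0],
    [0, 0, 0],
    [0, 0, 0],
    [0, 0, 0],
    [0, 0, 0],
    [0, 0, 0]
  ],
  "rot": [
    [0, 0, 0],
    [0, 0, 0],
    [0, 0, 0],
    [0, 0, 0],
    [0, 0, 0],
    [0, 0, 0],
    [0, 0, 0],
    [0, 0, 0],
    [0, 0, 0],
    [0, 0, 0]
  ],
  "grip": [0, 0, 0, 0, 0, 0, 0, 0, 0, 0]
}}

```text
time_s: 14.75
eef_pos: [0.4112, -0.0111, 0.0516]
eef_rot: [0.0, 1.0, -0.0, 0.0]
wrist_force: [-0.8, 0.2, -1.1]
opening: -0.003
grasp_force: 0.0
```

Call:
{"name": "play_rows", "arguments": {
  "xyz": [
    [0, 0, 0],
    [0, 0, 0],
    [0, 0, 0],
    [0, 0, 0],
    [0, 0, 0],
    [0, 0, 0],
    [0, 0, 0],
    [0, 0, 0],
    [0, 0, 0],
    [0, 0, 0]
  ],
  "rot": [
    [0, 0, 0],
    [0, 0, 0],
    [0, 0, 0],
    [0, 0, 0],
    [0, 0, 0],
    [0, 0, 0],
    [0, 0, 0],
    [0, 0, 0],
    [0, 0, 0],
    [0, 0, 0]
  ],
  "grip": [0, 0, 0, 0, 0, 0, 0, 0, 0, 0]
}}

```text
time_s: 16.0
eef_pos: [0.4112, -0.0111, 0.0515]
eef_rot: [-0.0, 1.0, -0.0, -0.0]
wrist_force: [0.1, -0.4, -0.7]
opening: -0.001
grasp_force: 0.0
```

Call:
{"name": "play_rows", "arguments": {
  "xyz": [
    [0, 0, 0],
    [0, 0, 0],
    [0, 0, 0],
    [0, 0, 0],
    [0, 0, 0],
    [0, 0, 0],
    [0, 0, 0],
    [0, 0, 0],
    [0, 0, 0],
    [0, 0, 0]
  ],
  "rot": [
    [0, 0, 0],
    [0, 0, 0],
    [0, 0, 0],
    [0, 0, 0],
    [0, 0, 0],
    [0, 0, 0],
    [0, 0, 0],
    [0, 0, 0],
    [0, 0, 0],
    [0, 0, 0]
  ],
  "grip": [0, 0, 0, 0, 0, 0, 0, 0, 0, 0]
}}

```text
time_s: 17.25
eef_pos: [0.4112, -0.0111, 0.0516]
eef_rot: [0.0, 1.0, -0.0, 0.0]
wrist_force: [0.2, 0.1, 0.2]
opening: 0.005
grasp_force: 0.0
```

```bash
python3 - <<'E'
from h import *
print(readout.get_obs()["eef_pos"])
t,a=track(5,"scene");print(t,a.round(3));print(np.polyfit(t-t[-1],a,1))
E
```

```text
[ 0.41121635 -0.01107673  0.05155487]
[17.25 17.3  17.35 17.4  17.45] [2.217 2.099 1.98  1.867 1.747]
[-2.34421602  1.74786088]
```

Call:
{"name": "play_rows", "arguments": {
  "xyz": [
    [0, 0, 0],
    [0, 0, 0],
    [0, 0, 0],
    [0, 0, 0],
    [0, 0, 0],
    [0, 0, 0],
    [0, 0, 0],
    [0, 0, 0],
    [0, 0, 0],
    [0, 0, 0]
  ],
  "rot": [
    [0, 0, 0],
    [0, 0, 0],
    [0, 0, 0],
    [0, 0, 0],
    [0, 0, 0],
    [0, 0, 0],
    [0, 0, 0],
    [0, 0, 0],
    [0, 0, 0],
    [0, 0, 0]
  ],
  "grip": [0, 0, 0, 0, 0, 0, 0, 0, 0, 0]
}}

```text
time_s: 18.75
eef_pos: [0.4112, -0.0111, 0.0515]
eef_rot: [-0.0, 1.0, -0.0, -0.0]
wrist_force: [-0.5, -0.2, -0.0]
opening: 0.0
grasp_force: 0.0
```

Call:
{"name": "play_rows", "arguments": {
  "xyz": [
    [0, 0, 0],
    [0, 0, 0],
    [0, 0, 0],
    [0, 0, 0],
    [0, 0, 0],
    [0, 0, 0],
    [0, 0, 0],
    [0, 0, 0],
    [0, 0, 0],
    [0, 0, 0]
  ],
  "rot": [
    [0, 0, 0],
    [0, 0, 0],
    [0, 0, 0],
    [0, 0, 0],
    [0, 0, 0],
    [0, 0, 0],
    [0, 0, 0],
    [0, 0, 0],
    [0, 0, 0],
    [0, 0, 0]
  ],
  "grip": [0, 0, 0, 0, 0, 0, 0, 0, 0, 0]
}}

```text
time_s: 20.0
eef_pos: [0.4112, -0.0111, 0.0515]
eef_rot: [-0.0, 1.0, -0.0, -0.0]
wrist_force: [0.4, 0.6, 0.9]
opening: 0.005
grasp_force: 0.0
```

```bash
python3 - <<'E'
from h import *
print(readout.get_obs()["eef_pos"])
t,a=track(6,"scene");print(t,a.round(3));print(np.polyfit(t-t[-1],a,1))
E
```

```text
[ 0.41120743 -0.01105183  0.05154978]
[20.   20.05 20.1  20.15 20.2  20.25] [2.982 2.898 2.814 2.725 2.639 2.55 ]
[-1.73011429  2.55179626]
```

Call:
{"name": "play_rows", "arguments": {
  "xyz": [
    [0, 0, 1],
    [0, 0, 2],
    [0, 0, 3],
    [0, 0, 4],
    [0, 0, 4],
    [0, 0, 4],
    [0, 0, 4],
    [0, 0, 4],
    [0, 0, 4],
    [0, 0, 4]
  ],
  "rot": [
    [0, 0, 0],
    [0, 0, 0],
    [0, 0, 0],
    [0, 0, 0],
    [0, 0, 0],
    [0, 0, 0],
    [0, 0, 0],
    [0, 0, 0],
    [0, 0, 0],
    [0, 0, 0]
  ],
  "grip": [0, 0, 0, 0, 0, 0, 0, 0, 0, 0]
}}

```text
time_s: 21.55
eef_pos: [0.4112, -0.0111, 0.0476]
eef_rot: [0.0, 1.0, -0.0, -0.0]
wrist_force: [0.2, 0.2, 0.6]
opening: -0.003
grasp_force: 0.0
```

```bash
python3 - <<'E'
from h import *
t,a=track(1,"scene");print(t,a.round(3),readout.get_obs()["time_s"],readout.get_obs()["eef_pos"])
E
```

```text
[21.55] [0.466] 21.6 [ 0.41121427 -0.01106368  0.04755185]
```

Call:
{"name": "play_rows", "arguments": {
  "xyz": [
    [0, 0, 1],
    [0, 0, 6],
    [0, 0, 6],
    [0, 0, 6],
    [0, 0, 6],
    [0, 0, 6],
    [0, 0, 6],
    [0, 0, 6],
    [0, 0, 6],
    [0, 0, 6]
  ],
  "rot": [
    [0, 0, 0],
    [0, 0, 0],
    [0, 0, 0],
    [0, 0, 0],
    [0, 0, 0],
    [0, 0, 0],
    [0, 0, 0],
    [0, 0, 0],
    [0, 0, 0],
    [0, 0, 0]
  ],
  "grip": [0, 0, 0, 0, 0, 0, 0, 0, 0, 0]
}}

```text
time_s: 22.85
eef_pos: [0.4117, -0.0117, 0.0435]
eef_rot: [0.001, 1.0, 0.0, -0.0]
wrist_force: [-12.1, -0.1, 28.9]
opening: 0.0
grasp_force: 15.0
```

```bash
python3 - <<'E'
from h import *
t,a=track(2,"scene");t,b=track(2,"wrist");o=readout.get_obs();print(a.round(3),b.round(3),o["wrist_force"],o["eef_pos"])
E
```

```text
[0.097 0.097] [0.118 0.118] [-10.90212279   0.04970699  29.81383443] [ 0.41175654 -0.01171757  0.04354441]
```

Call:
{"name": "play_rows", "arguments": {
  "xyz": [
    [0, 0, -0.5],
    [0, 0, -1],
    [0, 0, -1.5],
    [0, 0, -2],
    [0, 0, -2.5],
    [0, 0, -4],
    [0, 0, -12],
    [0, 0, -30],
    [0, 0, -55],
    [0, 0, -80]
  ],
  "rot": [
    [0, 0, 0],
    [0, 0, 0],
    [0, 0, 0],
    [0, 0, 0],
    [0, 0, 0],
    [0, 0, 0],
    [0, 0, 0],
    [0, 0, 0],
    [0, 0, 0],
    [0, 0, 0]
  ],
  "grip": [0, 0, 0, 0, 0, 0, 0, 0, 0, 0]
}}

```text
time_s: 24.3
eef_pos: [0.4111, -0.011, 0.1227]
eef_rot: [-0.0, 1.0, -0.0, 0.0]
wrist_force: [0.9, -0.1, -0.9]
opening: -0.001
grasp_force: 0.0
```

```bash
python3 - <<'E'
from h import *
t,a=track(4,"scene");print(a.round(3));c=shot("wrist");save(c,"end.png");Q=big(red(c),c,.052,.06,.12);print(len(Q));o=readout.get_obs();print(o["wrist_force"],o["eef_pos"])
E
```

```text
[0.086 0.088 0.09  0.087]
484
[ 0.02216766 -0.0727436  -0.81959174] [ 0.41088274 -0.01094556  0.12115556]
```

View pics/end.png

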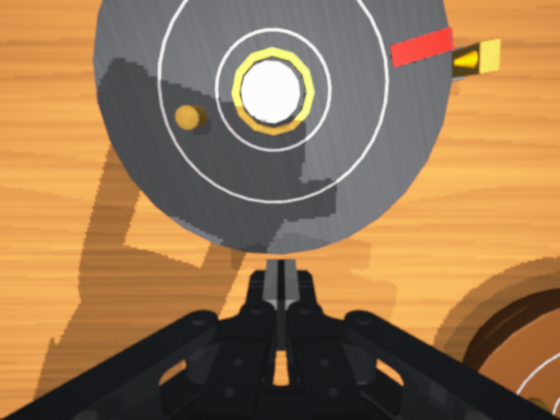

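The mark's outer end, at (450,40), sits about 12 mm from the pointer tip at (455,60). The seal is centred at (271,90), the platter is still and the hand is clear of it.

```bash
python3 -c "
from bench import ctrl;print(ctrl.hand_in())"
```

```text
the job is handed in; nothing more can be done
None
```

I flicked the platter clockwise to about 4 rad/s and let the mark run past the pointer five times. I then braked it with the mark about 13 mm from the pointer, took the hand away with the platter still, and handed in at about 25 s; no verdict was returned.

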